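# Set a sample on the sprung curing rod and hold it at its length mark

## Robot

A 6-joint arm with a two-finger parallel gripper is mounted at the origin on the work surface. World frame = base frame: x ahead of the robot, y to its left, z up, the work surface at z = 0. Lengths are in m, angles in rad, forces in N, time in s.
With the tool pointing down it reaches from about 0.325 to 0.9 m from the base axis. Payload 3.5 kg.
Tool frame: the origin (TCP) lies between the finger pads; the fingertips stand 19 mm ahead of it and the grasp point (between the pads) is the TCP (r.tip_reach is the distance from the TCP to the fingertips, in m); z points along the fingers, x is the direction in which the jaws open and shut, and the axes are right-handed (so a half turn about z gives the same grasp; the last joint's range is limited). The gripper opens to 85 mm and grips with 20 to 120 N. Pads are 22 mm wide; open, the fingers measure 114 mm over their backs; the gripper's body (76 mm by 85 mm) begins 54 mm behind the grasp point. The pads swing forward as they close: fully open they stand 13 mm farther back than shut.
Start: joints at [1.076, 0.276, -0.026, 1.268, 0, 1.467], TCP at [0.239, 0.578, 0.25] pointing down, gripper open.
Joint ranges: [-3.12, 3.12], [-0.85, 1.88], [-1.08, 1.24], [-1.95, 2.15], [-1.57, 1.53], [-3.14, 3.14]. Speed limits (rad/s): [2.57, 2.57, 3.14, 3.14, 3.14, 3.14].

## Interface

Orientations are given as a 3x3 rotation matrix whose columns are the frame's x, y, z axes.
In Python, from cell import r, cams gives the robot as it stands.
- The arm moves only by the tool apply_moves, never from a script. Its argument "commands" is a list of rows, each an object with "slide": the shift along the tool's x, y, z in cm, a list of three; "turn": the turn, a rotation vector about the tool's x, y, z in degrees, a list of three; "grip": the finger opening in cm, from 0 to 8.54. In form: [{"slide": [tx, ty, tz], "turn": [wx, wy, wz], "grip": grip}, ...]. A call has 1 to 12 rows; each row shifts and turns the commanded pose from where the row before left it, along the tool's axes as they then stand; what a row does not reach is not made up. A row lasts 1/10 s, in which the tool goes at most 50 mm and 8.59 degrees, less where a joint would pass 70% of its speed; a pose out of reach is approached as far as the arm can. A call is refused whole if a number of a shift passes 5 or a number of a turn 8.59, either way. A call with a gripper value outside its range is refused whole. The fingers move at their own pace and stop on an object; "grip_force" is the grip in N (left out, the last holds). Time passes only in rows, so rows that do not move let the fingers close. It gives the time, the measured TCP pose, the force and the opening at its end, in the units of the state.
- r.get_obs(): the state, without advancing time (a new reading comes with each control period).
- cams.grab_frame(name): name is "side" or "top" or "wrist"; returns a dict with "image" (420x560x3 uint8, red, green, blue), "depth" (420x560 float32, m along the optical axis (not along the pixel's ray), 0 where there is no reading), "K" (3x3 intrinsics, pixels), "view" (4x4, takes a point from world to camera coordinates). Camera axes: x right, y down, z forward; pixel columns grow to the right and rows downward; lengths in m; the calibration is good to about 2 mm. A picture is of the moment at which its call begins.
- r.hand_in(): hands the job in, once; it reports no verdict.
The state is a dict: "time": time; "joints": joint angles; "joint_vel": joint speeds; "joint_torque": joint torques, N m; "eef_pos": TCP position; "eef_rot": TCP orientation; "ft_force": force on the tool from outside, world axes, zero at the start; "ft_torque": the same for the moment, N m; "opening": finger opening in m.
Only numpy, scipy, OpenCV 4.12 (cv2) and the standard library are available. Lean on these libraries where they do the work, as an engineer would, in place of code of your own. Each camera call takes 0.05 s, during which the arm holds its last target.

## Task

Take the orange-capped sample capsule out of the blue pocket tray and stand it in the white socket on the curing stand's telescoping rod. Then pull the rod out by its black post, against its spring, until the yellow pointer lines up with the red set mark on the scale, and finish while still holding it there: do not let go. Leave the other two capsules in their pockets and the plastic cup, bottle and can on the bench where they stand.

Things in the scene. Friction and masses are not known exactly. Their poses are not given: they have to be found in the camera images.
- stand: fixed curing stand: dark steel base 380 x 110 x 10 mm; at one end a grey lamp housing (100 wide, top at 145, front at x = -115 mm) with a steel tube (mouth at x = -62) out of which the rod slides. Origin on the bench under the rod's axis; +x is the pull-out direction, away from the housing; z up; +y the side of the white scale rail (47 mm off, top at 38 mm). Position and yaw vary; it cannot shift.
- travel (a joint): how far the telescoping rod is pulled out, m: 0 fully in (the start), stop at 0.130. An inner spring always draws it back: about 2.8 N at 0 and 70 N/m more on the way (about 9 N at 0.09); it returns by itself when let go.
- socket (a point): centre of the pocket floor in the white socket block (44 x 44 x 16 mm) that rides on the rod. The pocket is round, 24 mm across, chamfered, 10 mm deep: the block's top is 10 mm above this point and 56 mm above the bench. A capsule stands properly with its underside on this point. Axes as the stand's.
- post_grip (a point): grip point on the rod's upright black pull post with a yellow band: 18 mm along the rod, 22 mm across it, top 94 mm above the bench; this point is on its centre line, 20 mm below the top (74 mm above the bench), 65 mm beyond the socket's centre in the pull direction. It moves with the rod, whose top runs 53 mm above the bench.
- rod: the sliding rod as one piece (steel rod, socket block, pointer and pull post); origin at the centre of the socket block's underside, 40 mm above the bench; axes as the stand's.
- pointer (a point): tip of the thin yellow pointer (4 mm wide) that sticks out of the socket block's side over towards the scale rail, level with the socket's centre along the rod; moves with the rod.
- mark (a point): the red set mark: inner end of the red blade (6 mm wide along the rod) on a black clip fixed on the scale rail, beside the pointer's path; x axis in the pull direction. The rod is at its mark when pointer and mark are level along the pull direction; at the start the mark lies 55 to 100 mm ahead of the pointer. It cannot be shifted.
- tray: fixed blue tray block 180 x 60 x 20 mm with three round pockets along its x axis at -60, 0 and +60 mm, each 22 mm in diameter and 10 mm deep (floor 10 mm above the bench); origin at the centre of its underside.
- capsule_orange: sample capsule: upright black cylinder 18 mm in diameter and 34 mm tall, its top 12 mm a bright orange cap, about 15 g; origin at the centre of its underside. It starts upright in one of the three tray pockets (which one varies), its lower 10 mm in the pocket and 24 mm standing out. This is the one to cure.
- capsule_white: sample capsule: upright black cylinder 18 mm in diameter and 34 mm tall, its top 12 mm a white cap, about 15 g; origin at the centre of its underside. It starts upright in one of the three tray pockets (which one varies), its lower 10 mm in the pocket and 24 mm standing out. Leave it.
- capsule_green: sample capsule: upright black cylinder 18 mm in diameter and 34 mm tall, its top 12 mm a green cap, about 15 g; origin at the centre of its underside. It starts upright in one of the three tray pockets (which one varies), its lower 10 mm in the pocket and 24 mm standing out. Leave it.
- cup_white: bystander: open white plastic cup, rim 68 mm across, 85 mm tall, origin at the centre of its underside
- reagent: bystander: glass bottle with a blue cap, 60 mm in diameter, 115 mm tall, origin at the centre of its underside
- can: bystander: steel can, 64 mm in diameter, 130 mm tall, origin at the centre of its underside

How it is judged:
By the outcome, as a careful person would: the job done as asked, in the order asked, and still so for the second after the job is handed in, while the arm keeps its last pose, push and grip.
It also fails if it takes over 56 s, if anything falls off the work surface, if the arm or the gripper's body presses on something with over 40 N, if the wrist force passes 120 N, or if a joint passes its speed limit or range.

## Working session

There is one attempt and no reset: what is moved stays moved. The work goes in short steps, Python scripts to look and compute and a tool call to move; the robot and the scene stay as the last step left them, time stands still between calls to the robot, and variables do not carry over. Pictures are saved under pics/ and viewed, and the job is handed in when it is done.

Besides the shell and the picture viewer there is one more tool, called after "Call:" by a JSON object that holds its "name" and its "arguments". apply_moves: Moves the arm, as the interface text tells. Its arguments: {"type":"object","properties":{"commands":{"type":"array","items":{"type":"object","properties":{"slide":{"type":"array","items":{"type":"number"}},"turn":{"type":"array","items":{"type":"number"}},"grip":{"type":"number"}}}},"grip_force":{"type":"number"}},"required":["commands"]}

```bash
ls; mkdir -p pics
python3 - <<'E'
from cell import r, cams
import cv2,numpy as np
for n in ["top","side","wrist"]:
    f=cams.grab_frame(n); cv2.imwrite(f"pics/{n}0.png",f["image"][:,:,::-1]); np.savez(f"pics/{n}0.npz",**f)
    print(n,f["K"].round(1).tolist(),f["view"].round(3).tolist())
o=r.get_obs(); print({k:np.round(v,3).tolist() for k,v in o.items()})
E
```

```text
pics
top [[447.1, 0.0, 278.9], [0.0, 447.1, 206.3], [0.0, 0.0, 1.0]] [[0.001, -1.0, -0.028, 0.089], [-0.994, 0.002, -0.109, 0.614], [0.109, 0.027, -0.994, 1.183], [0.0, 0.0, 0.0, 1.0]]
side [[451.1, 0.0, 286.7], [0.0, 451.1, 212.2], [0.0, 0.0, 1.0]] [[0.909, -0.416, -0.005, -0.507], [-0.325, -0.702, -0.634, 0.295], [0.26, 0.578, -0.774, 0.92], [0.0, 0.0, 0.0, 1.0]]
wrist [[329.1, 0.0, 275.3], [0.0, 329.1, 210.6], [0.0, 0.0, 1.0]] [[0.383, 0.924, -0.002, -0.624], [0.892, -0.369, 0.262, -0.033], [0.241, -0.103, -0.965, 0.38], [0.0, 0.0, 0.0, 1.0]]
{'time': 0.15, 'joints': [1.076, 0.277, -0.028, 1.268, 0.0, 1.467], 'joint_vel': [0.001, -0.003, 0.004, -0.001, 0.002, -0.001], 'joint_torque': [0.001, -44.606, 29.564, 0.01, -0.0, 0.0], 'eef_pos': [0.238, 0.577, 0.249], 'eef_rot': [[0.382, 0.924, -0.001], [0.924, -0.382, -0.002], [-0.002, -0.0, -1.0]], 'ft_force': [-0.4, 0.045, 0.281], 'ft_torque': [0.036, 0.061, 0.021], 'opening': 0.086}
```

View pics/top0.png

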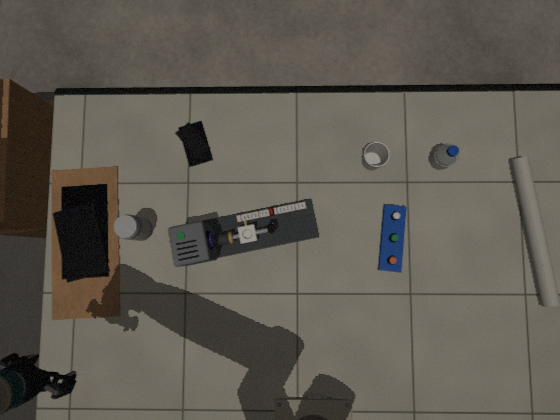

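View pics/side0.png

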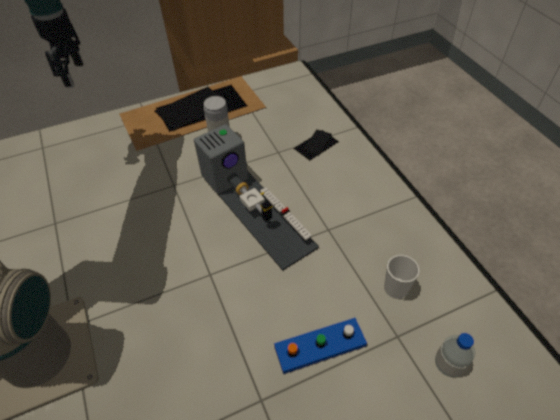

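View pics/wrist0.png

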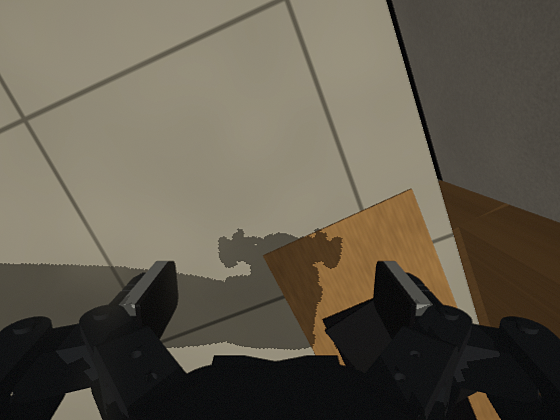

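The top view shows the stand at about (245,233), pulling to image right. The tray is at (393,238), with the orange cap nearest the robot at (393,260). Next I'll measure.

```bash
cat > h.py <<'E'
import numpy as np,cv2
def load(n): return dict(np.load(f"pics/{n}.npz"))
def grab(n,tag):
    from cell import cams
    f=cams.grab_frame(n); cv2.imwrite(f"pics/{tag}.png",f["image"][:,:,::-1]); np.savez(f"pics/{tag}.npz",**f); return f
def ray(f,uv,z):
    V=f["view"];R=V[:3,:3];c=-R.T@V[:3,3]
    d=R.T@np.linalg.inv(f["K"])@np.array([uv[0],uv[1],1.]); return c+d*(z-c[2])/d[2]
def line(f,uv):
    V=f["view"];R=V[:3,:3];c=-R.T@V[:3,3]
    d=R.T@np.linalg.inv(f["K"])@np.array([uv[0],uv[1],1.]); return c,d/np.linalg.norm(d)
def tri(obs):
    A=np.zeros((3,3));b=np.zeros(3);L=[]
    for f,uv in obs:
        c,d=line(f,uv);P=np.eye(3)-np.outer(d,d);A+=P;b+=P@c;L.append((c,P))
    X=np.linalg.solve(A,b); return X,[np.linalg.norm(P@(X-c)) for c,P in L]
def proj(f,X):
    p=f["K"]@(f["view"][:3,:3]@np.asarray(X)+f["view"][:3,3]); return p[:2]/p[2]
def blobs(f,lo,hi,amin=8,roi=None):
    hsv=cv2.cvtColor(f["image"],cv2.COLOR_RGB2HSV);m=cv2.inRange(hsv,np.array(lo),np.array(hi))
    if roi: k=np.zeros_like(m);k[roi[1]:roi[3],roi[0]:roi[2]]=1;m=m*k
    n,l,s,c=cv2.connectedComponentsWithStats(m)
    return [(int(s[i,4]),c[i].round(1).tolist(),s[i,:4].tolist()) for i in range(1,n) if s[i,4]>=amin],m
def crop(tag,x0,y0,x1,y1,k):
    im=cv2.imread(f"pics/{tag}.png")[y0:y1,x0:x1];cv2.imwrite(f"pics/{tag}_c{x0}_{y0}.png",cv2.resize(im,None,fx=k,fy=k,interpolation=cv2.INTER_CUBIC))
E
python3 - <<'E'
from h import *
for n,roi in (("top0",(150,180,420,290)),("side0",(180,120,400,390))):
    f=load(n)
    for nm,lo,hi in (("orange",(5,150,120),(14,255,255)),("blue",(105,150,60),(125,255,255)),("red",(0,150,90),(4,255,255)),("red2",(172,150,90),(180,255,255)),("yellow",(20,110,90),(35,255,255)),("green",(50,120,60),(80,255,255)),("white",(0,0,170),(180,50,255))):
        print(n,nm,blobs(f,lo,hi,4,roi)[0])
crop("top0",160,180,330,280,4.7)
crop("side0",190,120,330,270,4)
crop("top0",370,195,420,280,6)
E
```

```text
top0 orange [(29, [392.5, 259.9], [390, 257, 6, 7])]
top0 blue [(1228, [391.7, 237.8], [379, 205, 27, 67])]
top0 red [(11, [271.1, 211.7], [270, 209, 3, 6])]
top0 red2 []
top0 yellow [(10, [244.9, 222.8], [244, 221, 3, 5])]
top0 green [(42, [180.1, 235.4], [177, 232, 8, 8]), (34, [394.3, 237.6], [391, 235, 7, 6])]
top0 white []
side0 orange [(44, [292.0, 347.5], [289, 344, 8, 8])]
side0 blue [(2145, [319.2, 345.8], [275, 319, 91, 54])]
side0 red [(13, [284.5, 209.4], [282, 208, 6, 4])]
side0 red2 []
side0 yellow [(20, [239.4, 186.3], [236, 184, 9, 7]), (7, [262.0, 193.0], [261, 192, 3, 3])]
side0 green [(27, [222.6, 132.0], [220, 130, 7, 5]), (60, [320.6, 338.8], [317, 335, 8, 9])]
side0 white [(70, [253.7, 198.2], [246, 190, 16, 15]), (12, [244.0, 195.9], [242, 194, 5, 5]), (18, [348.6, 328.9], [347, 327, 5, 5])]
```

View pics/top0_c160_180.png

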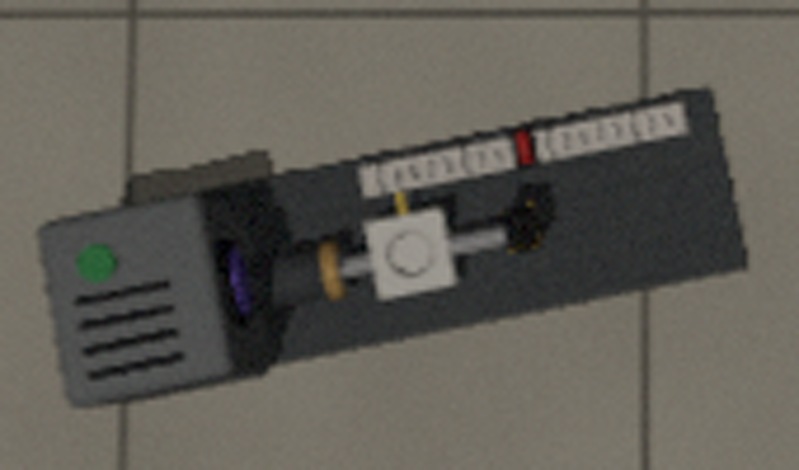

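View pics/side0_c190_120.png

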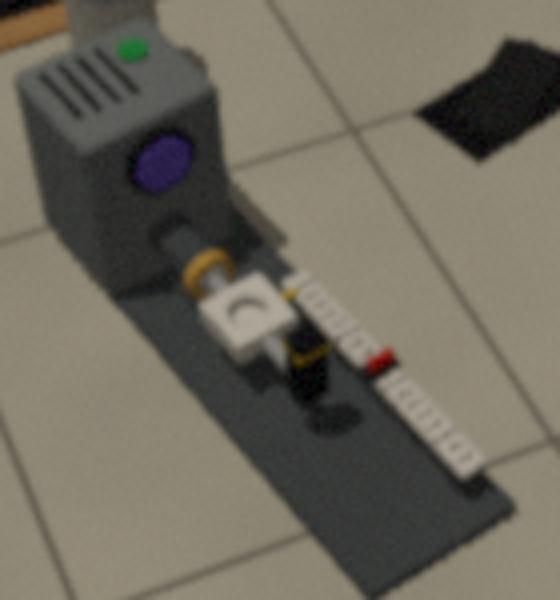

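Run:
```python
from h import *
t=load("top0");s=load("side0")
f3=lambda x:np.round(x,4).tolist()
print("orange",f3(ray(t,(392.5,259.9),.044)),f3(ray(s,(292,347.5),.040)),[f3(x) for x in tri([(t,(392.5,259.9)),(s,(292,347.5))])])
print("green",f3(ray(t,(394.3,237.6),.044)),f3(ray(s,(320.6,338.8),.040)))
m=blobs(t,(105,150,60),(125,255,255),4,(150,180,420,290))[1]
# include caps: hull
p=cv2.findNonZero(m);rc=cv2.minAreaRect(p);b=cv2.boxPoints(rc);print(rc)
for q in b: print(f3(ray(t,q,.02)))
c=ray(t,rc[0],.02);print("tray c",f3(c))
print("red",f3(ray(t,(271.1,211.7),.045)),f3(ray(s,(284.5,209.4),.045)),[f3(x) for x in tri([(t,(271.1,211.7)),(s,(284.5,209.4))])])
```

```text
orange [0.4695, -0.2126, 0.044] [0.4713, -0.2134, 0.04] [[0.4703, -0.2135, 0.0411], [0.0008, 0.0008]]
green [0.5286, -0.219, 0.044] [0.5307, -0.2209, 0.04]
((391.92291259765625, 237.78065490722656), (22.19635581970215, 65.3382797241211), 4.864514350891113)
[0.4438, -0.1787, 0.02]
[0.6207, -0.1979, 0.02]
[0.6154, -0.2579, 0.02]
[0.4389, -0.2378, 0.02]
tray c [0.529, -0.218, 0.02]
red [0.5984, 0.1098, 0.045] [0.6021, 0.1108, 0.045] [[0.5996, 0.1092, 0.0476], [0.0016, 0.0016]]
```

The crops show:
- **Socket pocket:** top crop (409,254).
- **Pointer:** crop (402,205).
- **Red blade:** crop (526,147).
- **Post:** crop (525,235).
- **Base end corners:** crop (710,90) and (747,268).

I'll fit the stand frame from these.

Run:
```python
from h import *
t=load("top0");s=load("side0")
f3=lambda x:np.round(x,4).tolist()
T=lambda u,v:(160-.5+.5/4.7+u/4.7,180-.5+.5/4.7+v/4.7)
S=lambda u,v:(190+u/4-.4,120+v/4-.4)
for nm,u,v,z in (("sock",409,254,.056),("sockTL",365,221,.056),("sockTR",443,209,.056),("sockBR",456,288,.056),("sockBL",380,300,.056),("base1",710,90,.01),("base2",747,268,.01),("rail0",361,182,.038),("rail1",687,118,.038),("band",525,240,.08),("lens",0,0,0)):
    print(nm,f3(ray(t,T(u,v),z)))
for nm,u,v,z in (("sock",246,311,.056),("b1",515,508,.01),("b2",372,600,.01),("posttop",308,340,.094),("redblade",380,362,.044)):
    print("side",nm,f3(ray(s,S(u,v),z)))
print("tri sock",[f3(x) for x in tri([(t,T(409,254)),(s,S(246,311))])])
# rail long edges via white mask
hsv=cv2.cvtColor(t["image"],cv2.COLOR_RGB2HSV)
d=t["depth"]; 
a=np.array(ray(t,T(361,182),.038));b=np.array(ray(t,T(687,118),.038));dd=b-a;print("rail yaw",np.degrees(np.arctan2(dd[1],dd[0])),np.linalg.norm(dd))
a=np.array(ray(t,T(710,90),.01));b=np.array(ray(t,T(747,268),.01));dd=a-b;print("base y yaw",np.degrees(np.arctan2(dd[1],dd[0]))-90,np.linalg.norm(dd))
```

```text
sock [0.5387, 0.1744, 0.056]
sockTL [0.5574, 0.1996, 0.056]
sockTR [0.5642, 0.1552, 0.056]
sockBR [0.5194, 0.1476, 0.056]
sockBL [0.5126, 0.1906, 0.056]
base1 [0.6378, 0.0013, 0.01]
base2 [0.5326, -0.0196, 0.01]
rail0 [0.5811, 0.2043, 0.038]
rail1 [0.6179, 0.0159, 0.038]
band [0.5452, 0.1075, 0.08]
lens [0.695, 0.4293, 0.0]
side sock [0.5393, 0.1724, 0.056]
side b1 [0.6395, -0.0017, 0.01]
side b2 [0.5356, -0.0246, 0.01]
side posttop [0.5538, 0.1043, 0.094]
side redblade [0.6017, 0.1094, 0.044]
tri sock [[0.5393, 0.1744, 0.0537], [0.0006, 0.0006]]
rail yaw -78.94316883167772 0.1919807211343929
base y yaw -78.74748524527713 0.10722190324511074
```

Run:
```python
from h import *
from cell import r
w=load("wrist0");V=w["view"];R=V[:3,:3];c=-R.T@V[:3,3]
o=r.get_obs();p=np.array(o["eef_pos"]);E=np.array(o["eef_rot"])
print("cam in tool",E.T@(c-p),(E.T@R.T).round(3), r.tip_reach, [a for a in dir(r) if a[0]!='_'])
s=load("side0");V=s["view"];print("side cam",-V[:3,:3].T@V[:3,3])
u=np.array([np.cos(np.radians(-79)),np.sin(np.radians(-79)),0]);v=np.array([-u[1],u[0],0])
t=load("top0")
# lens / housing
T=lambda a,b:(160-.4+a/4.7,180-.4+b/4.7)
so=np.array([.539,.1735,.056])
for nm,q,z in (("housing top front corner A",T(197,190),.145),("front B",T(233,375),.145),("red",T(526,147),.044),("pointer",T(402,205),.05),("red inner",T(528,164),.044)):
    X=ray(t,q,z)-so;print(nm,X@u,X@v)
```

```text
cam in tool [ 9.62129257e-05 -6.70852802e-02 -1.24185235e-01] [[ 1.    -0.001 -0.001]
 [ 0.001  0.965  0.262]
 [ 0.001 -0.262  0.965]] 0.019 ['IKError', 'get_obs', 'hand_in', 'tip_reach']
side cam [ 0.31731738 -0.5350456   0.8961228 ]
housing top front corner A -0.09696909620305075 0.048533655291810224
front B -0.09501015766330412 -0.050594590553749944
red 0.07538941679960295 0.0482076816904823
pointer -0.0003055956789278586 0.02852009193665815
red inner 0.07467141311623555 0.038347469773689954
```

Call:
{"name": "apply_moves", "arguments": {"commands": [{"slide": [0,0,0],"turn": [0,0,8],"grip": 4},{"slide": [0,0,0],"turn": [0,0,8],"grip": 4},{"slide": [0,0,0],"turn": [0,0,8],"grip": 4},{"slide": [0,0,0],"turn": [0,0,8],"grip": 4},{"slide": [0,0,0],"turn": [0,0,8],"grip": 4},{"slide": [0,0,0],"turn": [0,0,8],"grip": 4},{"slide": [0,0,0],"turn": [0,0,8.5],"grip": 4}]}}

```text
time: 0.85
eef_pos: [0.2385, 0.5774, 0.2498]
eef_rot: [[0.983, 0.186, -0.0], [0.186, -0.983, -0.001], [-0.001, 0.001, -1.0]]
ft_force: [-0.2, -0.1, 0.4]
opening: 0.0401
```

```bash
cat >> h.py <<'E'
def to(target):
    from cell import r
    o=r.get_obs();p=np.array(o["eef_pos"]);E=np.array(o["eef_rot"])
    print("t",round(float(o["time"]),2),"p",p.round(4),"yaw",round(float(np.degrees(np.arctan2(E[1,0],E[0,0]))),2),"z",E[:,2].round(4),"F",np.round(o["ft_force"],2),"open",round(float(o["opening"]),4))
    print("slide cm",(E.T@(np.array(target)-p)*100).round(2))
E
python3 - <<'E'
from h import *
to([.470,-.2125,.16])
E
```

```text
t 0.85 p [0.2385 0.5774 0.2498] yaw 10.71 z [-4.e-04 -8.e-04 -1.e+00] F [-0.21 -0.05  0.38] open 0.0401
slide cm [ 8.07 81.91  9.04]
```

Call:
{"name": "apply_moves", "arguments": {"commands": [{"slide": [0.36,3.7,0]},{"slide": [0.36,3.7,0]},{"slide": [0.36,3.7,0]},{"slide": [0.36,3.7,0]},{"slide": [0.36,3.7,0]},{"slide": [0.36,3.7,0]},{"slide": [0.36,3.7,0]},{"slide": [0.36,3.7,0]},{"slide": [0.36,3.7,0]},{"slide": [0.36,3.7,0]},{"slide": [0.36,3.7,0]},{"slide": [0.36,3.7,0]}]}}

```text
validation failed for argument at $.co...
```

Call:
{"name": "apply_moves", "arguments": {"commands": [{"slide": [0.36,3.7,0.6]},{"slide": [0.36,3.7,0.6]},{"slide": [0.36,3.7,0.6]},{"slide": [0.36,3.7,0.6]},{"slide": [0.36,3.7,0.6]},{"slide": [0.36,3.7,0.6]},{"slide": [0.36,3.7,0.6]},{"slide": [0.36,3.7,0.6]},{"slide": [0.36,3.7,0.6]},{"slide": [0.36,3.7,0.6]},{"slide": [0,0,0.6]},{"slide": [0,0,0]}]}}

```text
validation failed for argument at $.co...
```

Run:
```python
from h import *
to([.470,-.2125,.042])
f=grab("wrist","w1")
```

```text
t 0.85 p [0.2385 0.5774 0.2498] yaw 10.71 z [-4.e-04 -8.e-04 -1.e+00] F [-0.21 -0.05  0.38] open 0.0401
slide cm [ 8.08 81.9  20.84]
```

View pics/w1.png

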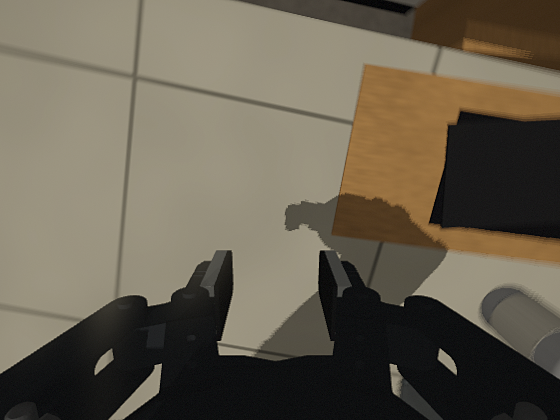

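Both calls were refused because every row needs all three keys, so the arm hasn't moved. The picture shows only empty bench between the fingers.

Call:
{"name": "apply_moves", "arguments": {"commands": [{"slide": [0.36,3.7,0],"turn": [0,0,0],"grip": 4},{"slide": [0.36,3.7,0],"turn": [0,0,0],"grip": 4},{"slide": [0.36,3.7,0],"turn": [0,0,0],"grip": 4},{"slide": [0.36,3.7,0],"turn": [0,0,0],"grip": 4},{"slide": [0.36,3.7,0],"turn": [0,0,0],"grip": 4},{"slide": [0.36,3.7,0],"turn": [0,0,0],"grip": 4},{"slide": [0.36,3.7,0],"turn": [0,0,0],"grip": 4},{"slide": [0.36,3.7,0],"turn": [0,0,0],"grip": 4},{"slide": [0.36,3.7,0],"turn": [0,0,0],"grip": 4},{"slide": [0.36,3.7,0],"turn": [0,0,0],"grip": 4},{"slide": [0.36,3.7,0],"turn": [0,0,0],"grip": 4},{"slide": [0.36,3.7,0],"turn": [0,0,0],"grip": 4}]}}

```text
time: 2.1
eef_pos: [0.3662, 0.1487, 0.2503]
eef_rot: [[0.981, 0.195, 0.0], [0.195, -0.981, 0.0], [0.0, 0.0, -1.0]]
ft_force: [0.6, 0.7, 0.6]
opening: 0.04
```

Call:
{"name": "apply_moves", "arguments": {"commands": [{"slide": [0.36,3.7,0.6],"turn": [0,0,0],"grip": 4},{"slide": [0.36,3.7,0.6],"turn": [0,0,0],"grip": 4},{"slide": [0.36,3.7,0.6],"turn": [0,0,0],"grip": 4},{"slide": [0.36,3.7,0.6],"turn": [0,0,0],"grip": 4},{"slide": [0.36,3.7,0.6],"turn": [0,0,0],"grip": 4},{"slide": [0.36,3.7,0.6],"turn": [0,0,0],"grip": 4},{"slide": [0.36,3.7,0.6],"turn": [0,0,0],"grip": 4},{"slide": [0.36,3.7,0.6],"turn": [0,0,0],"grip": 4},{"slide": [0.36,3.7,0.6],"turn": [0,0,0],"grip": 4},{"slide": [0.36,3.7,0.6],"turn": [0,0,0],"grip": 4},{"slide": [0,0,0.6],"turn": [0,0,0],"grip": 4},{"slide": [0,0,0],"turn": [0,0,0],"grip": 4}]}}

```text
time: 3.3
eef_pos: [0.4715, -0.2061, 0.183]
eef_rot: [[0.981, 0.192, -0.003], [0.192, -0.981, 0.002], [-0.002, -0.002, -1.0]]
ft_force: [-0.8, -0.1, -0.4]
opening: 0.0398
```

Run:
```python
from h import *
to([.470,-.2125,.042])
f=grab("wrist","w2")
print(blobs(f,(5,150,100),(14,255,255),8)[0])
```

```text
t 3.3 p [ 0.4715 -0.2061  0.183 ] yaw 11.06 z [-0.0025  0.0019 -1.    ] F [-0.76 -0.08 -0.36] open 0.0398
slide cm [-0.24  0.64 14.1 ]
[(267, [272.4, 211.5], [262, 200, 21, 23])]
```

View pics/w2.png

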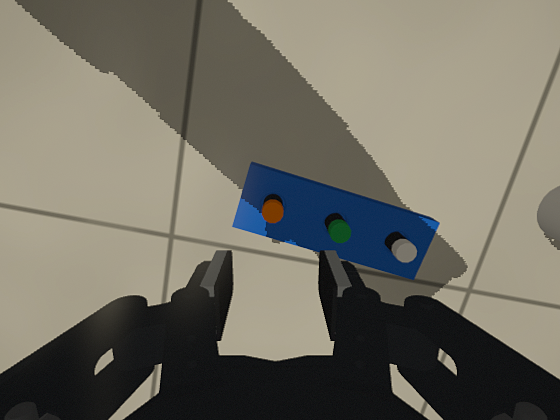

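The wrist view shows the orange cap at (272,211), with green and white to its right.

Run:
```python
from h import *
f=load("w2");print(ray(f,(272.8,211),.044), ray(f,(339.5,232),.044))
X=ray(f,(272.8,211),.044)
to([X[0],X[1],.042])
```

```text
[ 0.46938448 -0.21134278  0.044     ] [ 0.52808086 -0.21859057  0.044     ]
t 3.35 p [ 0.4714 -0.2053  0.1834] yaw 11.11 z [-0.0023  0.0018 -1.    ] F [-0.53  0.01  0.11] open 0.0401
slide cm [-0.29  0.58 14.14]
```

Call:
{"name": "apply_moves", "arguments": {"commands": [{"slide": [-0.1,0.2,3],"turn": [0,0,0],"grip": 4},{"slide": [-0.1,0.2,3],"turn": [0,0,0],"grip": 4},{"slide": [-0.1,0.1,3],"turn": [0,0,0],"grip": 4},{"slide": [0,0,1],"turn": [0,0,0],"grip": 4},{"slide": [0,0,0],"turn": [0,0,0],"grip": 4},{"slide": [0,0,0],"turn": [0,0,0],"grip": 4}]}}

```text
time: 3.95
eef_pos: [0.4712, -0.2114, 0.0855]
eef_rot: [[0.981, 0.193, 0.001], [0.193, -0.981, -0.001], [0.001, 0.001, -1.0]]
ft_force: [-0.4, -0.7, 0.5]
opening: 0.0402
```

Run:
```python
from h import *
to([.4695,-.212,.042])
f=grab("wrist","w3")
print(blobs(f,(5,150,100),(14,255,255),8)[0])
```

```text
t 3.95 p [ 0.4712 -0.2114  0.0855] yaw 11.12 z [ 1.3e-03 -7.0e-04 -1.0e+00] F [-0.37 -0.74  0.51] open 0.0402
slide cm [-0.18  0.03  4.35]
[(75, [279.3, 236.1], [267, 230, 22, 19]), (129, [269.0, 253.6], [257, 232, 32, 35])]
```

View pics/w3.png

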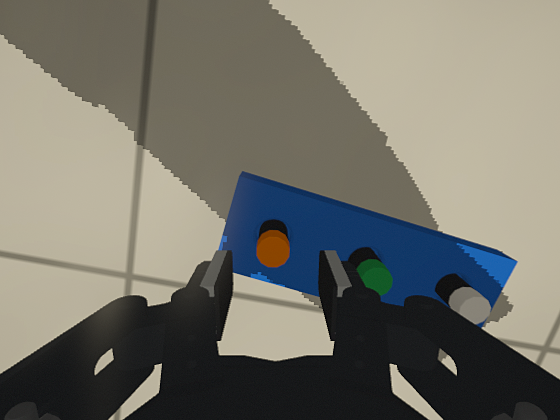

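Run:
```python
from h import *
f=load("w3")
print(ray(f,(273,248),.044))
m=blobs(f,(3,130,60),(20,255,255),8,(230,215,320,290));print(m[0])
p=cv2.findNonZero(m[1]);print(cv2.minEnclosingCircle(p))
X=ray(f,cv2.minEnclosingCircle(p)[0],.044);print(X);to([X[0],X[1],.042])
```

```text
[ 0.46921653 -0.21086155  0.044     ]
[(995, [272.6, 248.1], [257, 230, 33, 37])]
((273.0, 248.0), 18.681640625)
[ 0.46921653 -0.21086155  0.044     ]
t 4.0 p [ 0.4717 -0.2118  0.086 ] yaw 11.11 z [ 0.0025 -0.0014 -1.    ] F [0.25 0.05 0.02] open 0.0397
slide cm [-0.23 -0.15  4.4 ]
```

Call:
{"name": "apply_moves", "arguments": {"commands": [{"slide": [-0.2,-0.1,1.5],"turn": [0,0,0],"grip": 4},{"slide": [0,0,1.5],"turn": [0,0,0],"grip": 4},{"slide": [0,0,0.8],"turn": [0,0,0],"grip": 4},{"slide": [0,0,0.5],"turn": [0,0,0],"grip": 4},{"slide": [0,0,0],"turn": [0,0,0],"grip": 4},{"slide": [0,0,0],"turn": [0,0,0],"grip": 1.4},{"slide": [0,0,0],"turn": [0,0,0],"grip": 1.4},{"slide": [0,0,0],"turn": [0,0,0],"grip": 1.4},{"slide": [0,0,0],"turn": [0,0,0],"grip": 1.4}], "grip_force": 25}}

```text
time: 4.9
eef_pos: [0.469, -0.2114, 0.0421]
eef_rot: [[0.981, 0.192, 0.001], [0.192, -0.981, -0.001], [0.001, 0.001, -1.0]]
ft_force: [0.5, -1.1, 3.8]
opening: 0.0171
```

Run:
```python
from h import *
to([.4695,-.212,.042])
f=grab("wrist","w4")
```

```text
t 4.9 p [ 0.469  -0.2114  0.0421] yaw 11.05 z [ 1.4e-03 -8.0e-04 -1.0e+00] F [ 0.53 -1.1   3.82] open 0.0171
slide cm [0.04 0.07 0.01]
```

View pics/w4.png

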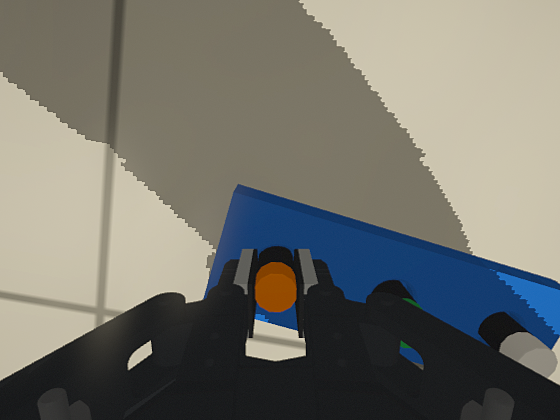

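The cap at (275,286) is between the pads and the opening is 17 mm, so it is gripped. Lifting.

Call:
{"name": "apply_moves", "arguments": {"commands": [{"slide": [0,0,-0.5],"turn": [0,0,0],"grip": 1.4},{"slide": [0,0,-1],"turn": [0,0,0],"grip": 1.4},{"slide": [0,0,-2],"turn": [0,0,0],"grip": 1.4},{"slide": [0,0,-3],"turn": [0,0,0],"grip": 1.4},{"slide": [0,0,-3],"turn": [0,0,0],"grip": 1.4},{"slide": [0,0,-3],"turn": [0,0,0],"grip": 1.4},{"slide": [0,0,0],"turn": [0,0,0],"grip": 1.4},{"slide": [0,0,0],"turn": [0,0,0],"grip": 1.4}], "grip_force": 25}}

```text
time: 5.75
eef_pos: [0.4687, -0.2112, 0.1675]
eef_rot: [[0.981, 0.192, 0.002], [0.192, -0.981, -0.001], [0.002, 0.001, -1.0]]
ft_force: [-0.5, -0.9, 0.2]
opening: 0.017
```

Run:
```python
from h import *
from cell import r
to([.5393,.174,.166])
f=grab("wrist","w5");s=grab("side","s5")
o=r.get_obs();p=np.array(o["eef_pos"]);E=np.array(o["eef_rot"])
for n,f in (("w4",load("w4")),("w5",f)):
    m=blobs(f,(3,130,60),(20,255,255),8,(230,215,320,330));print(m[0])
    pt=cv2.findNonZero(m[1]);c=cv2.minEnclosingCircle(pt);print(c)
    pp=p if n=="w5" else np.array([.469,-.2114,.0421])
    X=ray(f,c[0],pp[2]+.002);print("in tool",(E.T@(X-pp)).round(4))
b=blobs(s,(5,150,100),(14,255,255),5)[0];print(b)
for q in b: print(ray(s,q[1],p[2]-.004))
```

```text
t 5.75 p [ 0.4687 -0.2112  0.1675] yaw 11.05 z [ 0.0018 -0.0011 -1.    ] F [-0.47 -0.89  0.24] open 0.017
slide cm [ 14.31 -36.46   0.12]
[(1763, [275.3, 286.7], [254, 262, 43, 50])]
((275.0, 286.5), 25.224096298217773)
in tool [-0.0007 -0.0013 -0.002 ]
[(1743, [275.3, 286.7], [255, 262, 42, 50])]
((275.0, 286.5), 25.224096298217773)
in tool [ 0.0005  0.0009 -0.002 ]
[(15, [293.5, 320.1], [292, 318, 4, 6])]
[ 0.47297468 -0.21472802  0.16141494]
```

View pics/w5.png

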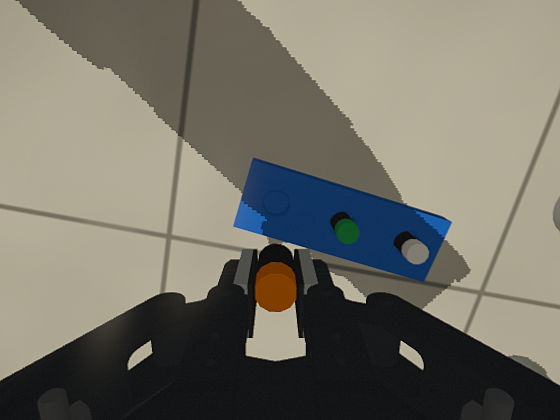

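View pics/s5.png

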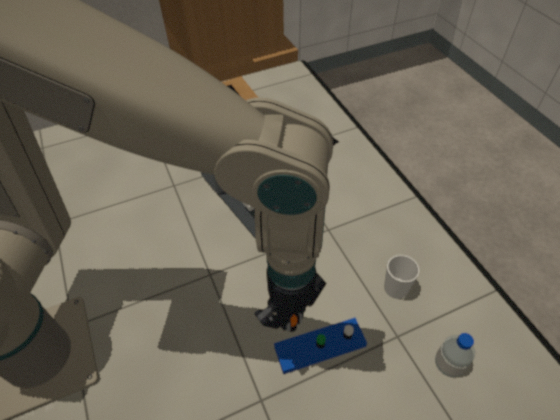

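The picture shows the capsule held upright at the pads, its pocket empty, and green and white still in place. I'll move to 10 cm short of the socket and look again.

Call:
{"name": "apply_moves", "arguments": {"commands": [{"slide": [1.43,-2.65,0],"turn": [0,0,0],"grip": 1.4},{"slide": [1.43,-2.65,0],"turn": [0,0,0],"grip": 1.4},{"slide": [1.43,-2.65,0],"turn": [0,0,0],"grip": 1.4},{"slide": [1.43,-2.65,0],"turn": [0,0,0],"grip": 1.4},{"slide": [1.43,-2.65,0],"turn": [0,0,0],"grip": 1.4},{"slide": [1.43,-2.65,0],"turn": [0,0,0],"grip": 1.4},{"slide": [1.43,-2.65,0],"turn": [0,0,0],"grip": 1.4},{"slide": [1.43,-2.65,0],"turn": [0,0,0],"grip": 1.4},{"slide": [1.43,-2.65,0],"turn": [0,0,0],"grip": 1.4},{"slide": [1.43,-2.65,0],"turn": [0,0,0],"grip": 1.4},{"slide": [0,0,0],"turn": [0,0,0],"grip": 1.4},{"slide": [0,0,0],"turn": [0,0,0],"grip": 1.4}], "grip_force": 25}}

```text
time: 7.05
eef_pos: [0.5566, 0.0769, 0.1647]
eef_rot: [[0.981, 0.193, -0.003], [0.193, -0.981, -0.001], [-0.003, -0.0, -1.0]]
ft_force: [0.2, -0.5, -0.1]
opening: 0.0166
```

Run:
```python
from h import *
f=grab("wrist","w6")
to([.5393,.174,.166])
crop("w6",180,0,380,150,4)
```

```text
t 7.1 p [0.5566 0.0762 0.1649] yaw 11.07 z [-3.1e-03 -6.0e-04 -1.0e+00] F [ 0.   -0.5  -0.25] open 0.0167
slide cm [ 0.18 -9.93 -0.11]
```

View pics/w6.png

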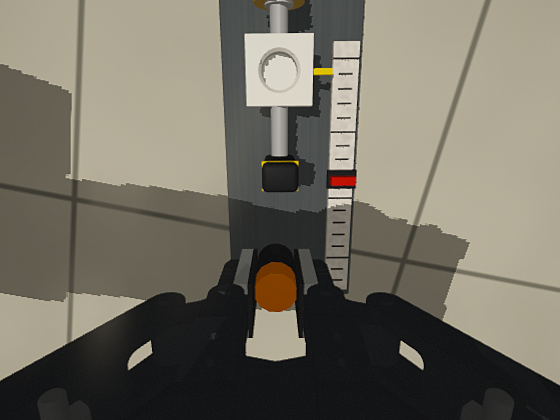

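The socket pocket is centred at (279,70), the pointer tip at (332,72), the red blade at (342,181) and the post top at (281,177).

Run:
```python
from h import *
f=load("w6");im=f["image"];D=f["depth"]
hsv=cv2.cvtColor(im,cv2.COLOR_RGB2HSV)
# white block
sub=cv2.inRange(hsv,(0,0,150),(180,60,255));k=np.zeros_like(sub);k[25:112,238:322]=255
print([ (b) for b in [cv2.minAreaRect(cv2.findNonZero(sub&k))]])
V=f["view"];R=V[:3,:3];c=-R.T@V[:3,3]
def p3(u,v):
    z=D[int(round(v)),int(round(u))];return R.T@(z*(np.linalg.inv(f["K"])@[u,v,1])-V[:3,3])
for n,q in (("blocktop",(250,70)),("floor",(279,72)),("pointer",(325,72)),("red",(342,182)),("clip",(342,173)),("posttop",(281,178)),("rail",(345,120))): print(n,p3(*q).round(4))
for nm,lo,hi in (("yellow",(20,110,90),(35,255,255)),("red",(0,150,90),(4,255,255))): print(nm,blobs(f,lo,hi,8,(230,0,380,230))[0])
print("rim ring edges row 70:",im[70,240:320,1].tolist())
print("col279:",im[25:115,279,1].tolist())
```

```text
[((279.0, 68.0), (86.0, 68.0), 90.0)]
blocktop [0.5204 0.1707 0.0573]
floor [0.539  0.1747 0.0459]
pointer [0.5695 0.18   0.0508]
red [0.5993 0.1092 0.0494]
clip [0.5989 0.115  0.0437]
posttop [0.5525 0.111  0.0953]
rail [0.5928 0.1528 0.038 ]
yellow [(53, [258.4, 3.3], [254, 0, 10, 9]), (60, [297.5, 3.0], [293, 0, 11, 9]), (140, [322.5, 71.0], [313, 68, 20, 7]), (62, [279.0, 161.8], [261, 161, 38, 6])]
red [(255, [342.5, 180.5], [330, 176, 26, 10])]
rim ring edges row 70: [84, 84, 83, 80, 71, 144, 229, 218, 215, 214, 215, 215, 215, 214, 214, 214, 217, 213, 174, 165, 165, 130, 121, 123, 159, 225, 217, 215, 214, 214, 214, 215, 214, 215, 215, 215, 215, 214, 215, 215, 215, 215, 214, 214, 214, 214, 214, 214, 214, 214, 215, 214, 214, 214, 216, 213, 180, 157, 196, 192, 200, 216, 214, 214, 213, 213, 213, 212, 212, 213, 213, 217, 208, 136, 199, 194, 192, 192, 192, 191]
col279: [176, 175, 175, 176, 176, 175, 175, 171, 202, 215, 213, 213, 213, 213, 213, 213, 213, 213, 213, 213, 215, 219, 178, 166, 169, 177, 120, 96, 107, 125, 149, 219, 217, 215, 214, 215, 214, 214, 214, 214, 214, 214, 214, 215, 215, 215, 215, 214, 215, 215, 215, 215, 215, 215, 214, 215, 214, 215, 214, 214, 215, 215, 214, 215, 218, 195, 189, 190, 212, 214, 213, 213, 213, 214, 213, 214, 214, 214, 214, 219, 204, 103, 174, 180, 177, 177, 176, 177, 176, 176]
```

View pics/w6_c180_0.png

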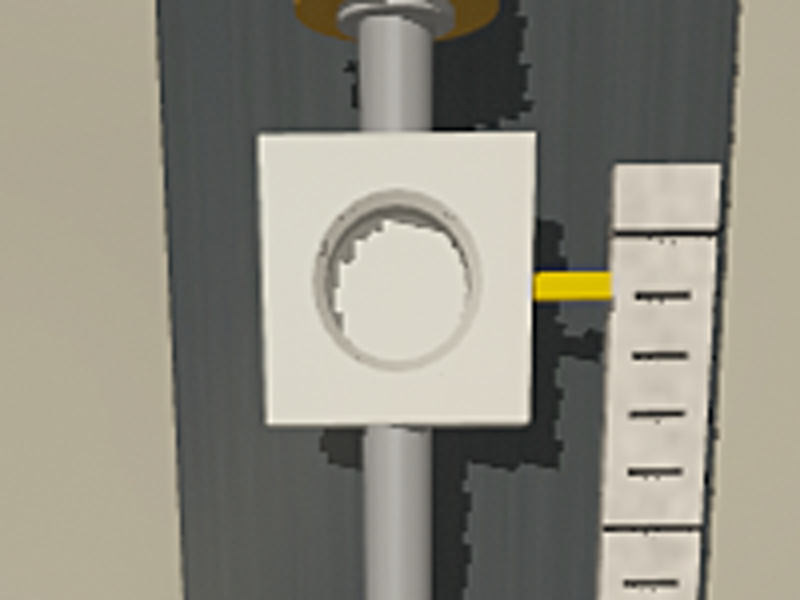

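Run:
```python
from h import *
f=load("w6")
S=ray(f,(279,69.5),.056);print("sock",S)
P=ray(f,(322.5,71),.0505);M=ray(f,(342.5,180.5),.049);print("ptr",P,"mark",M)
# rail direction from its edges / rod axis: post top centre vs socket
T=ray(f,(280.7,177.5),.094);print("post",T); d=(T-S)[:2];print(np.linalg.norm(d),np.degrees(np.arctan2(d[1],d[0])))
e1=ray(f,(247.5,106),.056)-ray(f,(246,33),.056);e2=ray(f,(312,105.5),.056)-ray(f,(313.5,33),.056)
for e in (e1,e2): print(np.degrees(np.arctan2(e[1],e[0])),np.linalg.norm(e))
a=np.radians(-79);u=np.array([np.cos(a),np.sin(a),0]);print("travel",(M-P)@u)
to([S[0],S[1],.13])
```

```text
sock [0.53888727 0.17484586 0.056     ]
ptr [0.56768977 0.18029253 0.0505    ] mark [0.59946297 0.11031822 0.049     ]
post [0.55234579 0.11100553 0.094     ]
0.06524354093282633 -78.09548574829542
-78.96947423495946 0.04456436238941581
-78.49552401456539 0.04420935317053025
travel 0.07475130082416433
t 7.1 p [0.5566 0.0762 0.1649] yaw 11.07 z [-3.1e-03 -6.0e-04 -1.0e+00] F [ 0.   -0.5  -0.25] open 0.0167
slide cm [  0.16 -10.02   3.49]
```

Call:
{"name": "apply_moves", "arguments": {"commands": [{"slide": [0.02,-2.5,0],"turn": [0,0,0],"grip": 1.4},{"slide": [0.04,-2.5,0],"turn": [0,0,0],"grip": 1.4},{"slide": [0.04,-2.5,0],"turn": [0,0,0],"grip": 1.4},{"slide": [0.04,-2.5,0.5],"turn": [0,0,0],"grip": 1.4},{"slide": [0,0,2],"turn": [0,0,0],"grip": 1.4},{"slide": [0,0,2],"turn": [0,0,0],"grip": 1.4},{"slide": [0,0,0],"turn": [0,0,0],"grip": 1.4},{"slide": [0,0,0],"turn": [0,0,0],"grip": 1.4},{"slide": [0,0,0],"turn": [0,0,0],"grip": 1.4}], "grip_force": 25}}

```text
time: 8.0
eef_pos: [0.5408, 0.1744, 0.1223]
eef_rot: [[0.982, 0.191, 0.001], [0.191, -0.982, 0.0], [0.001, 0.0, -1.0]]
ft_force: [-0.8, 0.1, 0.4]
opening: 0.0168
```

Run:
```python
from h import *
f=grab("wrist","w7")
to([.5388,.1744,.0785])
```

```text
t 8.05 p [0.541  0.1745 0.1225] yaw 11.0 z [ 2.e-03  3.e-04 -1.e+00] F [-0.71  0.31 -0.35] open 0.0169
slide cm [-0.23 -0.03  4.4 ]
```

View pics/w7.png

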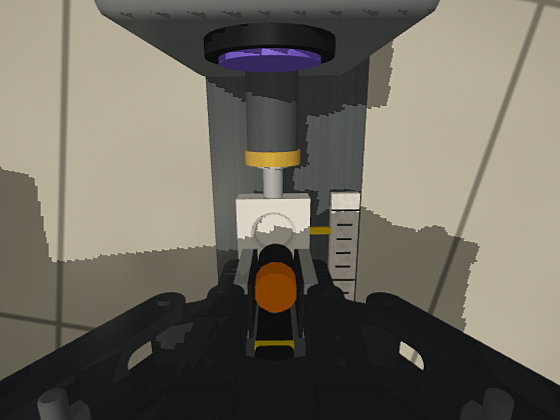

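The pocket rim, centred around (273,233), sits just ahead of the held capsule at column 275. It needs a shift of 1–2 mm in −x, then down.

Call:
{"name": "apply_moves", "arguments": {"commands": [{"slide": [-0.15,0,1.2],"turn": [0,0,0],"grip": 1.4},{"slide": [0,0,1.2],"turn": [0,0,0],"grip": 1.4},{"slide": [0,0,0.8],"turn": [0,0,0],"grip": 1.4},{"slide": [0,0,0.5],"turn": [0,0,0],"grip": 1.4},{"slide": [0,0,0.3],"turn": [0,0,0],"grip": 1.4},{"slide": [0,0,0.2],"turn": [0,0,0],"grip": 1.4},{"slide": [0,0,0.1],"turn": [0,0,0],"grip": 1.4},{"slide": [0,0,0],"turn": [0,0,0],"grip": 1.4},{"slide": [0,0,0],"turn": [0,0,0],"grip": 1.4}], "grip_force": 25}}

```text
time: 8.95
eef_pos: [0.5389, 0.1747, 0.0787]
eef_rot: [[0.981, 0.192, 0.001], [0.192, -0.981, 0.0], [0.001, 0.0, -1.0]]
ft_force: [-0.0, 0.4, -0.0]
opening: 0.0169
```

Run:
```python
from h import *
f=grab("wrist","w8")
to([.5388,.1744,.078])
```

```text
t 9.0 p [0.5389 0.1747 0.0786] yaw 11.05 z [ 7.e-04  1.e-04 -1.e+00] F [ 0.94  0.33 -0.92] open 0.0171
slide cm [-0.01  0.03  0.06]
```

View pics/w8.png

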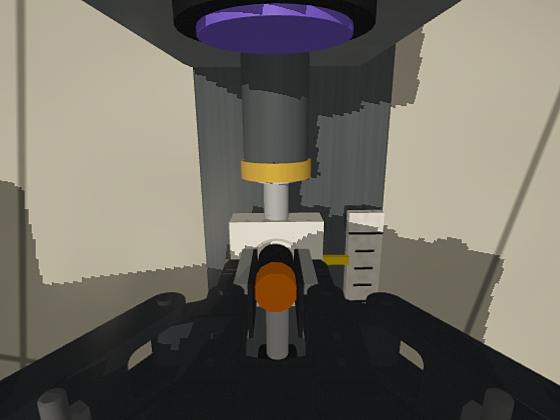

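There is no contact force and the capsule is in the pocket mouth within 1 mm of the floor. Releasing.

Call:
{"name": "apply_moves", "arguments": {"commands": [{"slide": [0,0,0.05],"turn": [0,0,0],"grip": 1.7},{"slide": [0,0,0],"turn": [0,0,0],"grip": 2.0},{"slide": [0,0,0],"turn": [0,0,0],"grip": 2.4},{"slide": [0,0,0],"turn": [0,0,0],"grip": 3},{"slide": [0,0,0],"turn": [0,0,0],"grip": 3.5},{"slide": [0,0,0],"turn": [0,0,0],"grip": 3.5}], "grip_force": 25}}

```text
time: 9.6
eef_pos: [0.5386, 0.1747, 0.0778]
eef_rot: [[0.981, 0.192, 0.0], [0.192, -0.981, 0.0], [0.0, -0.0, -1.0]]
ft_force: [0.0, 0.6, 1.0]
opening: 0.0349
```

Run:
```python
from h import *
f=grab("wrist","w9")
to([.5388,.1744,.078])
```

```text
t 9.65 p [0.5386 0.1747 0.0778] yaw 11.06 z [-0. -0. -1.] F [-0.3   0.54  1.3 ] open 0.0349
slide cm [ 0.02  0.03 -0.02]
```

View pics/w9.png

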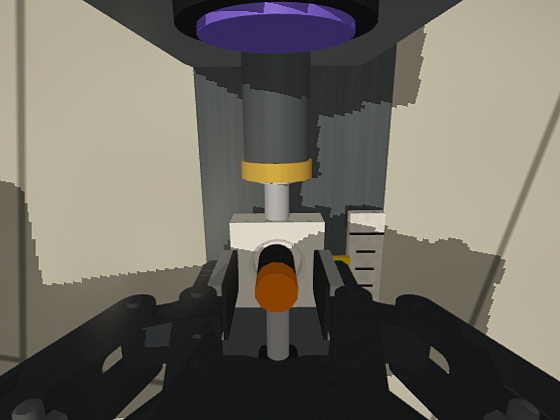

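The capsule stands free in the pocket (cap at (276,288), pads clear on both sides). Rising and moving over the post.

Call:
{"name": "apply_moves", "arguments": {"commands": [{"slide": [0,0,-0.5],"turn": [0,0,0],"grip": 3.5},{"slide": [0,0,-1.5],"turn": [0,0,0],"grip": 3.8},{"slide": [0,0,-2.5],"turn": [0,0,0],"grip": 4},{"slide": [0,0,-2.5],"turn": [0,0,0],"grip": 4},{"slide": [0,1.6,0],"turn": [0,0,0],"grip": 4},{"slide": [0,1.6,0],"turn": [0,0,0],"grip": 4},{"slide": [0,1.6,0],"turn": [0,0,0],"grip": 4},{"slide": [0,1.7,0],"turn": [0,0,0],"grip": 4},{"slide": [0,0,0],"turn": [0,0,0],"grip": 4},{"slide": [0,0,0],"turn": [0,0,0],"grip": 4}]}}

```text
time: 10.65
eef_pos: [0.5503, 0.1098, 0.1466]
eef_rot: [[0.982, 0.19, -0.002], [0.19, -0.982, 0.0], [-0.002, -0.001, -1.0]]
ft_force: [-0.3, 0.1, -0.6]
opening: 0.0395
```

Run:
```python
from h import *
f=grab("wrist","w10")
to([.552,.1105,.074])
```

```text
t 10.7 p [0.5503 0.1103 0.1468] yaw 11.0 z [-2.e-03  1.e-04 -1.e+00] F [ 0.31  0.2  -0.67] open 0.0401
slide cm [0.18 0.02 7.28]
```

View pics/w10.png

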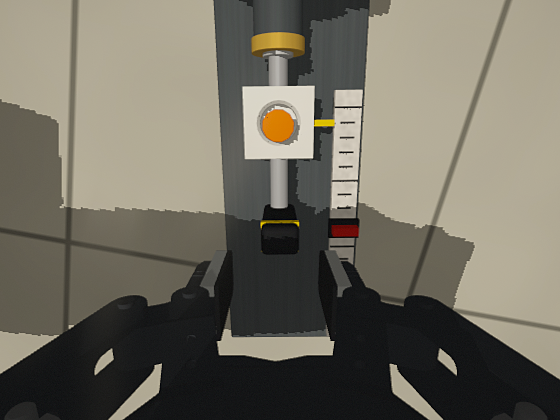

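The capsule stands centred in the socket (cap at (279,125)) and the post is at column 280. Descending on the post.

Call:
{"name": "apply_moves", "arguments": {"commands": [{"slide": [0.15,0,2],"turn": [0,0,0],"grip": 3.5},{"slide": [0,0,2],"turn": [0,0,0],"grip": 3.5},{"slide": [0,0,1.3],"turn": [0,0,0],"grip": 3.5},{"slide": [0,0,1],"turn": [0,0,0],"grip": 3.5},{"slide": [0,0,0.8],"turn": [0,0,0],"grip": 3.5},{"slide": [0,0,0],"turn": [0,0,0],"grip": 3.5},{"slide": [0,0,0],"turn": [0,0,0],"grip": 3.5}]}}

```text
time: 11.4
eef_pos: [0.5528, 0.1112, 0.0771]
eef_rot: [[0.981, 0.192, 0.0], [0.192, -0.981, 0.0], [0.0, 0.0, -1.0]]
ft_force: [-0.1, -0.3, 0.1]
opening: 0.0352
```

Run:
```python
from h import *
f=grab("wrist","w11")
to([.552,.1105,.074])
```

```text
t 11.45 p [0.5531 0.1112 0.0775] yaw 11.06 z [ 1.2e-03  1.0e-04 -1.0e+00] F [ 0.94 -0.05  0.47] open 0.0356
slide cm [-0.13  0.05  0.34]
```

View pics/w11.png

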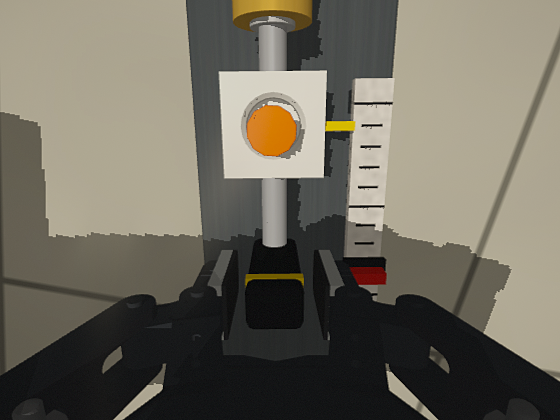

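The post is centred between the pads at (275,290), with the pointer at row 126 and the red blade at row 276. Gripping.

Call:
{"name": "apply_moves", "arguments": {"commands": [{"slide": [0,0,0.2],"turn": [0,0,0],"grip": 3},{"slide": [0,0,0],"turn": [0,0,0],"grip": 2.5},{"slide": [0,0,0],"turn": [0,0,0],"grip": 1.6},{"slide": [0,0,0],"turn": [0,0,0],"grip": 1.6},{"slide": [0,0,0],"turn": [0,0,0],"grip": 1.6},{"slide": [0,0,0],"turn": [0,0,0],"grip": 1.6}], "grip_force": 70}}

```text
time: 12.05
eef_pos: [0.5524, 0.1111, 0.0754]
eef_rot: [[0.981, 0.192, -0.0], [0.192, -0.981, -0.0], [-0.0, 0.0, -1.0]]
ft_force: [-2.2, -0.9, 4.7]
opening: 0.0212
```

Run:
```python
from h import *
f=grab("wrist","w12")
to([.552,.1105,.074])
P=blobs(f,(20,110,90),(35,255,255),30,(300,60,400,330))[0];M=blobs(f,(0,150,70),(4,255,255),30,(300,60,420,400))[0];print(P,M)
a=np.radians(-79);u=np.array([np.cos(a),np.sin(a),0])
print((ray(f,M[0][1],.0495)-ray(f,P[0][1],.0505))@u)
```

```text
t 12.1 p [0.5525 0.1111 0.0754] yaw 11.07 z [ 1.e-04 -2.e-04 -1.e+00] F [-2.62 -0.88  5.7 ] open 0.021
slide cm [-0.06  0.05  0.14]
[(299, [341.5, 125.5], [327, 121, 31, 10])] [(662, [368.1, 276.7], [349, 268, 40, 18])]
0.07324261720967146
```

Gripped at 21 mm opening, with about 74 mm to go. I'll pull 66 mm gently, then measure.

Call:
{"name": "apply_moves", "arguments": {"commands": [{"slide": [0,0.2,0],"turn": [0,0,0],"grip": 1.6},{"slide": [0,0.4,0],"turn": [0,0,0],"grip": 1.6},{"slide": [0,0.4,0],"turn": [0,0,0],"grip": 1.6},{"slide": [0,0.4,0],"turn": [0,0,0],"grip": 1.6},{"slide": [0,0.4,0],"turn": [0,0,0],"grip": 1.6},{"slide": [0,0.4,0],"turn": [0,0,0],"grip": 1.6},{"slide": [0,0.4,0],"turn": [0,0,0],"grip": 1.6},{"slide": [0,0.4,0],"turn": [0,0,0],"grip": 1.6}], "grip_force": 70}}

```text
time: 12.9
eef_pos: [0.5581, 0.0831, 0.0753]
eef_rot: [[0.981, 0.193, -0.0], [0.193, -0.981, 0.004], [0.001, -0.003, -1.0]]
ft_force: [-2.5, 5.2, 6.1]
opening: 0.0211
```

Call:
{"name": "apply_moves", "arguments": {"commands": [{"slide": [0,0.4,0],"turn": [0,0,0],"grip": 1.6},{"slide": [0,0.4,0],"turn": [0,0,0],"grip": 1.6},{"slide": [0,0.4,0],"turn": [0,0,0],"grip": 1.6},{"slide": [0,0.4,0],"turn": [0,0,0],"grip": 1.6},{"slide": [0,0.4,0],"turn": [0,0,0],"grip": 1.6},{"slide": [0,0.4,0],"turn": [0,0,0],"grip": 1.6},{"slide": [0,0.4,0],"turn": [0,0,0],"grip": 1.6},{"slide": [0,0.4,0],"turn": [0,0,0],"grip": 1.6},{"slide": [0,0.3,0],"turn": [0,0,0],"grip": 1.6},{"slide": [0,0.1,0],"turn": [0,0,0],"grip": 1.6},{"slide": [0,0,0],"turn": [0,0,0],"grip": 1.6},{"slide": [0,0,0],"turn": [0,0,0],"grip": 1.6}], "grip_force": 70}}

```text
time: 14.1
eef_pos: [0.5652, 0.0485, 0.0754]
eef_rot: [[0.981, 0.193, 0.0], [0.193, -0.981, 0.005], [0.001, -0.005, -1.0]]
ft_force: [-1.8, 6.9, 4.3]
opening: 0.0213
```

```bash
cat > gap.py <<'E'
from h import *
import sys
f=grab("wrist",sys.argv[1])
to([.5525+.192*.074,.1111-.981*.074,.0754])
P=blobs(f,(20,110,90),(35,255,255),30,(300,60,400,330))[0];M=blobs(f,(0,150,70),(4,255,255),30,(300,60,420,400))[0];print(P,M)
a=np.radians(-79);u=np.array([np.cos(a),np.sin(a),0])
for p in P:
  for m in M: print((ray(f,m[1],.0495)-ray(f,p[1],.0505))@u)
E
python3 gap.py w13
```

```text
t 14.15 p [0.5652 0.0485 0.0753] yaw 11.13 z [ 3.0e-04  4.8e-03 -1.0e+00] F [-1.23  7.04  5.26] open 0.0212
slide cm [-0.04  1.01 -0.01]
[(299, [341.5, 125.5], [327, 121, 30, 10])] [(658, [377.1, 150.4], [355, 143, 45, 16])]
0.0108668321601589
```

View pics/w13.png

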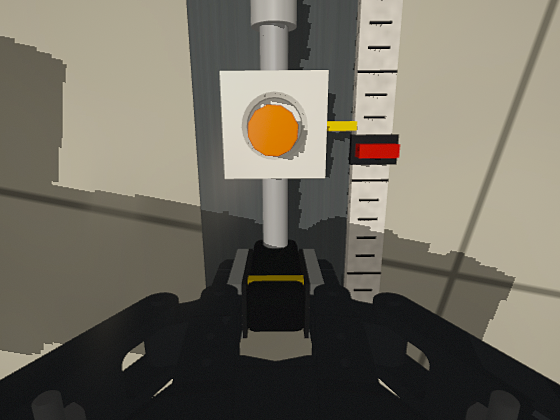

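The pointer has kept its image position (row 125.5), so the grip hasn't slipped. About 10.5 mm remain to the red blade at row 150.

Call:
{"name": "apply_moves", "arguments": {"commands": [{"slide": [0,0.2,0],"turn": [0,0,0],"grip": 1.6},{"slide": [0,0.3,0],"turn": [0,0,0],"grip": 1.6},{"slide": [0,0.3,0],"turn": [0,0,0],"grip": 1.6},{"slide": [0,0.1,0],"turn": [0,0,0],"grip": 1.6},{"slide": [0,0,0],"turn": [0,0,0],"grip": 1.6},{"slide": [0,0,0],"turn": [0,0,0],"grip": 1.6},{"slide": [0,0,0],"turn": [0,0,0],"grip": 1.6}], "grip_force": 70}}

```text
time: 14.85
eef_pos: [0.567, 0.0399, 0.0753]
eef_rot: [[0.981, 0.193, 0.0], [0.193, -0.981, 0.005], [0.001, -0.005, -1.0]]
ft_force: [-1.2, 7.9, 5.4]
opening: 0.021
```

```bash
python3 gap.py w14; python3 -c "
from h import *
crop('w14',300,90,420,170,6.6)
f=load('w14');print(f['image'][105:150,340].tolist());print(f['image'][105:150,368].tolist())"
```

```text
t 14.9 p [0.567  0.0399 0.0753] yaw 11.14 z [ 5.0e-04  5.3e-03 -1.0e+00] F [-2.04  8.06  5.14] open 0.0209
slide cm [-0.05  0.13 -0.01]
[(304, [341.7, 125.5], [327, 121, 31, 10])] [(634, [378.8, 130.9], [356, 124, 46, 15])]
0.0023094529130006126
[[76, 79, 78], [76, 79, 77], [77, 79, 77], [77, 79, 76], [77, 80, 78], [77, 80, 78], [77, 80, 78], [77, 80, 78], [79, 80, 79], [79, 81, 80], [79, 80, 79], [78, 78, 77], [79, 79, 78], [78, 80, 79], [75, 77, 81], [59, 65, 91], [198, 169, 21], [223, 194, 0], [219, 191, 0], [218, 190, 0], [217, 190, 0], [217, 190, 0], [218, 190, 0], [219, 191, 0], [225, 195, 0], [210, 182, 0], [107, 100, 91], [35, 41, 49], [40, 41, 40], [40, 42, 40], [41, 44, 42], [42, 43, 41], [40, 41, 40], [39, 42, 39], [75, 78, 75], [82, 85, 81], [79, 83, 80], [78, 82, 79], [80, 82, 79], [80, 82, 79], [79, 82, 79], [79, 82, 79], [78, 81, 78], [79, 82, 79], [79, 82, 80]]
[[206, 198, 185], [206, 198, 185], [206, 198, 184], [205, 197, 184], [204, 197, 184], [204, 197, 184], [205, 197, 184], [206, 198, 185], [208, 200, 186], [224, 216, 202], [95, 90, 81], [16, 15, 16], [30, 29, 30], [33, 34, 34], [35, 34, 34], [33, 33, 33], [33, 34, 34], [29, 34, 33], [11, 38, 38], [173, 29, 23], [198, 16, 1], [194, 17, 2], [193, 22, 6], [191, 19, 0], [192, 23, 5], [192, 18, 3], [192, 21, 7], [192, 23, 1], [191, 24, 10], [191, 18, 1], [191, 22, 6], [195, 22, 8], [209, 23, 5], [104, 20, 19], [28, 34, 34], [29, 32, 34], [31, 32, 33], [31, 32, 32], [29, 28, 30], [29, 30, 30], [17, 19, 21], [133, 127, 114], [124, 118, 108], [105, 100, 91], [210, 203, 189]]
```

View pics/w14_c300_90.png

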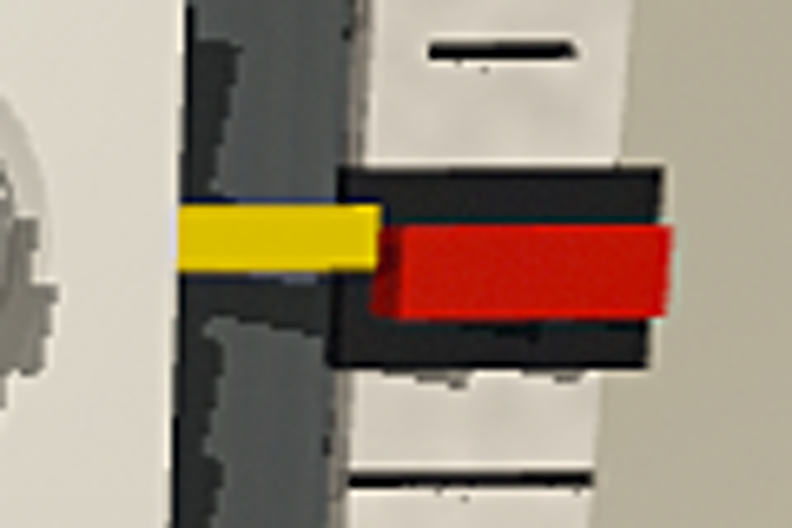

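In the crop the pointer is at rows 203–272 and the red top face at rows 226–320. So about 2.2 mm remain, which I'll check with edges and depth.

```bash
cat > gap2.py <<'E'
from h import *
import sys
f=load(sys.argv[1]);D=f["depth"];V=f["view"];R=V[:3,:3]
a=np.radians(-78.9);u=np.array([np.cos(a),np.sin(a),0]);v=np.array([-u[1],u[0],0])
def p3(q):
    z=D[int(round(q[1])),int(round(q[0]))];return R.T@(z*(np.linalg.inv(f["K"])@[q[0],q[1],1])-V[:3,3])
def edges(col,r0,r1,w):  # subpixel edges of a weight in column
    x=f["image"][r0:r1,col].astype(float);s=np.clip(w(x),0,None);m=np.median(s[s>s.max()*.6])
    i=np.where(s>m/2)[0];lo,hi=i[0],i[-1]
    return r0+lo-1+(m/2-s[lo-1])/(s[lo]-s[lo-1]), r0+hi+(s[hi]-m/2)/(s[hi]-s[hi+1])
Y=lambda x:np.minimum(x[:,0],x[:,1])-x[:,2]; Rd=lambda x:x[:,0]-x[:,1]
P=[];M=[]
for c in range(332,352,3):
    e=edges(c,105,150,Y);P.append([ray(f,(c,k),.0505)@u for k in e])
for c in range(366,396,4):
    e=edges(c,105,165,Rd);M.append([ray(f,(c,k),.0495)@u for k in e])
P=np.array(P);M=np.array(M)
print("widths mm",1e3*(P[:,1]-P[:,0]).mean(),1e3*(M[:,1]-M[:,0]).mean(),"z",p3((342,125))[2],p3((378,131))[2])
print("gap mm",1e3*(M.mean()-P.mean()),"sd",1e3*P.mean(1).std(),1e3*M.mean(1).std())
E
python3 gap2.py w14
```

```text
widths mm 4.209640118573811 6.231183206122309 z 0.05176137909990979 0.0513157769932161
gap mm 2.243280164494079 sd 0.01600800786933039 0.026439564293402933
```

Call:
{"name": "apply_moves", "arguments": {"commands": [{"slide": [0,0.1,0],"turn": [0,0,0],"grip": 1.6},{"slide": [0,0.13,0],"turn": [0,0,0],"grip": 1.6},{"slide": [0,0,0],"turn": [0,0,0],"grip": 1.6},{"slide": [0,0,0],"turn": [0,0,0],"grip": 1.6},{"slide": [0,0,0],"turn": [0,0,0],"grip": 1.6},{"slide": [0,0,0],"turn": [0,0,0],"grip": 1.6}], "grip_force": 70}}

```text
time: 15.5
eef_pos: [0.5674, 0.0378, 0.0753]
eef_rot: [[0.981, 0.193, 0.0], [0.193, -0.981, 0.005], [0.001, -0.005, -1.0]]
ft_force: [-1.0, 6.8, 4.5]
opening: 0.0209
```

```bash
python3 gap.py w15; python3 gap2.py w15
```

```text
t 15.55 p [0.5674 0.0377 0.0753] yaw 11.15 z [ 4.0e-04  5.4e-03 -1.0e+00] F [-1.55  7.14  5.28] open 0.0209
slide cm [-0.05 -0.09 -0.01]
[(305, [341.7, 125.5], [327, 121, 31, 11])] [(622, [379.5, 125.7], [357, 119, 45, 15])]
6.905523441299988e-05
widths mm 4.226155824491664 6.17658367535372 z 0.052351293112672184 0.05119264841533288
gap mm 0.039931917803732314 sd 0.009050812676162635 0.022295641772129768
```

View pics/w15.png

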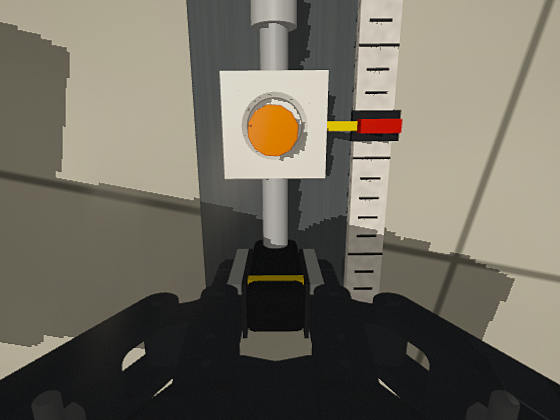

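The pointer (row 125.5) and the red blade (row 125.7) are level, and the capsule is upright in the socket. I'll check the side and top views and that it's steady, then hand in.

Call:
{"name": "apply_moves", "arguments": {"commands": [{"slide": [0,0,0],"turn": [0,0,0],"grip": 1.6},{"slide": [0,0,0],"turn": [0,0,0],"grip": 1.6},{"slide": [0,0,0],"turn": [0,0,0],"grip": 1.6},{"slide": [0,0,0],"turn": [0,0,0],"grip": 1.6},{"slide": [0,0,0],"turn": [0,0,0],"grip": 1.6}], "grip_force": 70}}

```text
time: 16.05
eef_pos: [0.5674, 0.0377, 0.0753]
eef_rot: [[0.981, 0.193, 0.0], [0.193, -0.981, 0.005], [0.001, -0.005, -1.0]]
ft_force: [-2.2, 7.2, 5.8]
opening: 0.0213
```

```bash
python3 gap.py w16; python3 gap2.py w16; python3 -c "
from h import *
grab('side','s16');grab('top','t16')
a=cv2.imread('pics/s16.png');b=cv2.imread('pics/t16.png');cv2.imwrite('pics/both16.png',cv2.resize(np.hstack([a,b]),(800,300)))"
```

```text
t 16.1 p [0.5674 0.0378 0.0753] yaw 11.15 z [ 5.0e-04  5.4e-03 -1.0e+00] F [-1.73  6.94  4.18] open 0.0213
slide cm [-0.05 -0.09 -0.01]
[(303, [341.7, 125.5], [327, 121, 31, 10])] [(618, [379.6, 125.7], [357, 119, 45, 15])]
6.897531972957202e-05
widths mm 4.223877999699998 6.178408628337916 z 0.05084731305905108 0.05033703490458391
gap mm 0.03728453869477049 sd 0.008559206960933107 0.02377416439597592
```

View pics/both16.png

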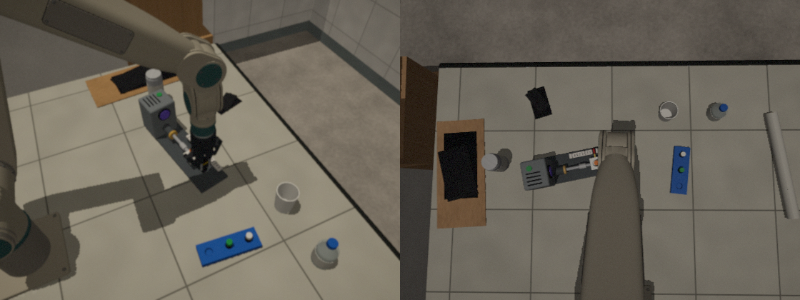

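View pics/s16.png

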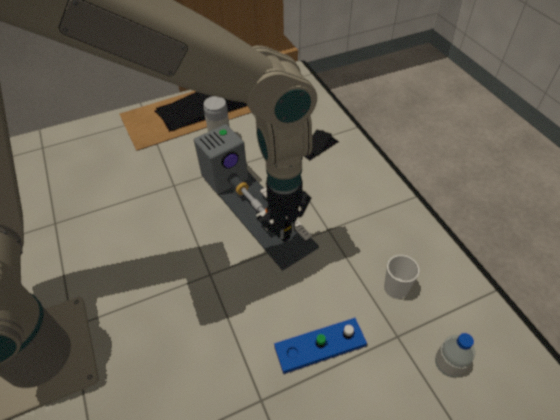

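The side and top views show the cup, bottle, can and the green and white capsules where they were, and the orange pocket empty. The gap has stayed at 0.04 mm, so I'm handing in.

```bash
python3 -c "
from cell import r
print(r.hand_in())"
```

```text
the job is handed in; nothing more can be done
None
```

I stood the orange-capped capsule in the white socket, then pulled the rod out by its post until the pointer met the red mark. I handed the job in at about 16 s, still gripping the post at 70 N.

- **Alignment:** the wrist camera put the pointer 0.04 mm short of the mark, and a second reading 0.5 s later agreed. The camera calibration is only good to about 2 mm, but both were seen almost straight down in one picture, so little of that should affect the gap. Total travel was about 75 mm.
- **Grip:** the pointer stayed at the same place in the wrist picture throughout the pull, so the post did not slip in the fingers. The pull read about 7 N at the end; the spring figures given would be about 8 N at that travel.
- **Capsule:** it looked upright and centred in the socket in the last wrist picture. Its fit on the pocket floor was judged from the pictures and the release height, not measured directly.
- **Everything else:** the side and top views showed the green and white capsules, cup, bottle and can where they started. I compared these by eye.
- **Oddities:** a steady 4–6 N vertical force remained while I held the post, probably a fingertip lightly touching the rod. Two early move calls were refused for missing keys, and nothing moved.

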